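# Clamp a bar in the cut-off saw's pump vice

### The job

Get the brass bar ready for cutting: slide it lengthwise on the vice until its end is right up against the red stop, then pump the vice's red lever with full strokes until the orange pad pinches the bar against the fixed jaw and is visibly pressed in; one stroke more than needed does no harm. Close the jaw with the lever only, do not push on it, leave the bar at the stop and the lever up, and do not disturb the bottle, wrench and off-cut.

Things in the scene. Friction and masses are not known exactly. Their poses are not given: they have to be found in the camera images.
- vice: quick vice worked by a pump lever, bolted down. Blue plate 315 x 170 x 30 mm (x from -180 to +135 mm), top at z = 30 mm; white pump housing on it, x from -178 to -66 mm, 90 mm wide, up to z = 95 mm. Origin: plate's underside, mid-width; x = the way the moving jaw closes (pump to fixed jaw), y = along the bar, away from the red stop, z up
- fixed_jaw: dark steel fixed jaw, 30 (x) x 90 (y) x 55 mm high, standing on the vice plate; origin at the centre of its underside, axes as the vice; its gripping face is 15 mm from the origin towards -x
- stop_face (a point): red end stop, 50 (x) x 12 (y) x 55 mm high, on the vice plate at the far end of the bar's path; point on its face that meets the bar, 18 mm above the plate; axes as the vice (the bar comes from +y)
- jaw: moving jaw: dark steel block 28 (x) x 90 (y) x 50 mm, orange sprung pad in front. Origin: in the plane of the unpressed pad's face, mid-width, 1 mm above the plate; axes as the vice. A full lever stroke moves it 10 mm to +x (the first 4 to 14 mm); it stays where it is left
- pad_face (a point): centre of the front (bar-side) face of the orange pad, 80 (y) x 40 mm high, 12 mm thick, that stands 22 mm in front of the moving jaw on springs; 19 mm above the plate; axes as the vice
- pad (a joint): how far the orange pad is pressed into the moving jaw, m: 0 = free, 0.022 = bottomed; its spring presses with 5.6 N at the start of travel, 21 N at the end
- lever (a joint): pump lever, rad: 0 = up at rest (34 degrees above level), 0.75 = bottom stop (9 degrees below). A spring lifts it in about half a second when let go. A stroke counts in full from below 0.1 to above 0.65; a short one may miss the next ratchet tooth. At most about 14 N at the paddle
- lever_pivot (a point): hinge axis of the lever, fixed to the vice: on its mid-width, 115 mm above the table, 130 mm from the vice origin towards -x; the hinge axis is the vice's y axis and the lever reaches out towards the vice's -x
- paddle (a point): centre of the top face of the red flat paddle at the lever's end, 85 mm long (117 to 202 mm from the hinge along the lever) x 40 mm wide x 16 mm thick; moves with the lever. At rest about 97 mm above the hinge and 128 mm out from it. The axes are those of the lever: as the vice's when up
- bar: loose brass bar 36 (x) x 140 (y) x 36 mm high, about 0.5 kg, lying on the vice plate between the jaws; origin at the centre of its underside, y along the bar away from the stop
- bar_near (a point): centre of the bar's end face that looks away from the stop (towards the robot), 18 mm above the bar's underside
- bar_far (a point): centre of the bar's end face that looks at the stop, 18 mm above the bar's underside
- bottle: bystander: white bottle with blue cap, diameter 60, 160 mm high, origin under its centre
- wrench: bystander: steel wrench lying flat, origin under its middle
- offcut: bystander: brass off-cut 36 x 25 x 36 mm, origin under its centre
Mind the look-alikes: they are no part of the job. Several things have the shape of the bar; the one meant has the colours described above.

How it is judged:
By the outcome, as a careful person would: the job done as asked, in the order asked, and still so for the second after the job is handed in, with the robot touching nothing.
It also fails if it takes over 64 s, if anything falls off the work surface, if the arm or the gripper's body presses on something with over 40 N, if the wrist force passes 120 N, or if a joint passes its speed limit or range.

### The arm

A 7-joint arm with a two-finger parallel gripper is mounted at the origin on the work surface. World frame = base frame: x ahead of the robot, y to its left, z up, the work surface at z = 0. Lengths are in m, angles in rad, forces in N, time in s.
With the tool pointing down it reaches from about 0.375 to 0.925 m from the base axis. Payload 3.1 kg.
Tool frame: the origin (TCP) lies midway between the tips of the shut fingers; the grasp point (between the pads) lies 19 mm behind it; z points along the fingers, y is the direction in which the jaws open and shut (so a half turn about z gives the same grasp; the last joint's range is limited). The gripper opens to 85 mm and grips with 20 to 120 N. Pads are 22 mm wide; open, the fingers measure 114 mm over their backs; the gripper's body (76 mm by 85 mm) begins 54 mm behind the grasp point. The pads swing forward as they close: fully open they stand 13 mm farther back than shut.
Start: joints at [1.005, 0.383, 0.044, 1.598, -0.018, 1.161, -0.05], TCP at [0.293, -0.58, 0.231] pointing down, gripper open.
Joint ranges: [-2.61, 2.61], [-0.41, 2.15], [-1.48, 1.57], [0, 2.5], [-1.57, 4.71], [0.05, 1.97], [-2.85, 2.85]. Speed limits (rad/s): [2.79, 2.79, 3.14, 3.14, 3.14, 3.14, 3.14].

### API

Orientations are given as a unit quaternion [w, x, y, z].
In Python, from bench import state, eyes, close_job gives the robot as it stands.
- The arm moves only by the shell command python3 -m handwheel 'ROWS' [FORCE]. ROWS is JSON, one flat list of numbers, 7 for each row, row after row: the finger opening in cm, from 0 to 8.54, then the shift along the tool's x, y, z in cm, then the turn, a rotation vector about the tool's x, y, z in degrees. In form: [grip, tx, ty, tz, rx, ry, rz, grip, tx, ty, tz, rx, ry, rz, ...]. A call has 1 to 12 rows; each row shifts and turns the commanded pose from where the row before left it, along the tool's axes as they then stand; what a row does not reach is not made up. A row lasts 1/12 s, in which the tool goes at most 41.7 mm and 7.16 degrees, less where a joint would pass 70% of its speed; a pose out of reach is approached as far as the arm can. A call is refused whole if a number of a shift passes 4.17 or a number of a turn 7.16, either way. A call with a gripper value outside its range is refused whole. The fingers move at their own pace and stop on an object; FORCE is the grip in N (left out, the last holds). Time passes only in rows, so rows that do not move let the fingers close. It gives the time, the measured TCP pose, the force and the opening at its end, in the units of the state.
- state(): the state, without advancing time (a new reading comes with each control period).
- eyes.read_camera(name): name is "scene" or "top" or "wrist"; returns (picture, depth): 480x640x3 uint8, red, green, blue; 480x640 float32, m along the optical axis (not along the pixel's ray), 0 where there is no reading.
- eyes.camera_info(name): a dict with "mtx" (3x3 intrinsics, pixels), "R" (3x3) and "t" (3): a world point X has camera coordinates R X + t. Camera axes: x right, y down, z forward; pixel columns grow to the right and rows downward; lengths in m; the calibration is good to about 2 mm. The wrist camera is an equidistant fisheye: a pixel r from the principal point sees the ray r / f radians off the axis. A picture is of the moment at which its call begins: read the wrist's pose just before it. camera_info takes no time and is no camera call; for the wrist camera it gives the pose at the moment of the call.
- close_job(): hands the job in, once; it reports no verdict.
Trained networks look in the newest picture that a camera, given by its name, has taken for a name from the list of things; names that differ only in an ending like _2 or _b are one class to them, and where a whole thing is asked for, a point or a joint stands for the part that bears it (a point fixed in the world has none). Each returns a list of dicts, best first, with "confidence" (0 to 1); they miss things now and then, are a little off and sometimes report something else, mostly with a low value. They report only what shows in the picture. A call takes as long as a camera call. They do not tell look-alikes from the thing itself.
- eyes.boxes_of(name, camera): "point" ([x, y, z] in m, in world coordinates, good to about 4 mm: the middle of the surface that is visible of it).
- eyes.trace(name, camera): "region" (480x640 bool, what is visible of it).
The state is a dict: "clock": time; "q": joint angles; "dq": joint speeds; "joint_efforts": joint torques, N m; "tool_pos": TCP position; "eef_rot": TCP orientation; "contact_force": force on the tool from outside, world axes, zero at the start; "wrist_torque": the same for the moment, N m; "finger_gap": opening from 0.0 (shut) to 1.0 (fully open).
Only numpy, scipy, OpenCV 4.12 (cv2) and the standard library are available. Lean on these libraries where they do the work, as an engineer would, in place of code of your own. Each camera call takes 0.05 s, during which the arm holds its last target. There are 200 camera calls.

## Working session

There is one attempt and no reset: what is moved stays moved. The work goes in short steps, Python scripts to look and compute and a shell command to move; the robot and the scene stay as the last step left them, time stands still between calls to the robot, and variables do not carry over. Pictures are saved under pics/ and viewed, about 8 in all and at most 12, crops included, and the job is handed in when it is done.

```bash
mkdir -p pics; cat > h.py <<'E'
import numpy as np,cv2
from bench import state,eyes,close_job
from scipy.spatial.transform import Rotation as R
def shot(c,f):
    p,d=eyes.read_camera(c); cv2.imwrite('pics/'+f,p[:,:,::-1]); return p,d
def rot():
    q=state()['eef_rot']; return R.from_quat([q[1],q[2],q[3],q[0]])
def st():
    s=state(); print('t',round(s['clock'],2),'tcp',np.round(s['tool_pos'],4),'F',np.round(s['contact_force'],1),'gap',round(s['finger_gap'],2),'\nR',np.round(rot().as_matrix(),3).tolist(),'q',np.round(s['q'],2))
def cloud(c,d):
    i=eyes.camera_info(c);K,Rm,t=map(np.array,(i['mtx'],i['R'],i['t']))
    v,u=np.mgrid[:480,:640]; X=np.stack([(u-K[0,2])/K[0,0]*d,(v-K[1,2])/K[1,1]*d,d],-1)
    return (X-t)@Rm
E
python3 - <<'E'
from h import *
st()
for c in('scene','top'):
    p,d=shot(c,c+'1.png'); np.savez(c+'1.npz',p=p,d=d)
    for n in['vice','fixed_jaw','jaw','pad_face','lever','bar','stop_face','bottle','wrench','offcut']:
        print(c,n,[(np.round(b['point'],3).tolist(),round(b['confidence'],2)) for b in eyes.boxes_of(n,c)[:3]])
E
```

```text
t 0.0 tcp [ 0.2927 -0.5793  0.2299] F [-0.5 -0.2 -0.3] gap 1.0 
R [[0.893, 0.451, -0.001], [0.451, -0.893, 0.002], [-0.0, -0.003, -1.0]] q [ 1.01  0.38  0.04  1.6  -0.02  1.16 -0.05]
scene vice [([0.615, 0.029, 0.065], 0.98)]
scene fixed_jaw [([0.6, 0.21, 0.083], 0.92)]
scene jaw [([0.6, 0.089, 0.076], 0.58)]
scene pad_face [([0.598, 0.124, 0.071], 0.53), ([0.593, -0.132, 0.206], 0.33)]
scene lever [([0.594, -0.131, 0.201], 0.78), ([0.618, 0.03, 0.068], 0.31)]
scene bar [([0.609, 0.377, 0.041], 0.9), ([0.398, 0.071, 0.036], 0.84), ([0.579, 0.172, 0.067], 0.62)]
scene stop_face [([0.68, 0.166, 0.076], 0.59)]
scene bottle [([0.461, 0.377, 0.085], 0.7)]
scene wrench [([0.489, -0.351, 0.006], 0.8), ([0.597, 0.123, 0.07], 0.45)]
scene offcut [([0.39, -0.221, 0.038], 0.71)]
top vice [([0.584, 0.063, 0.051], 0.77)]
top fixed_jaw [([0.489, -0.341, 0.01], 0.68), ([0.594, 0.218, 0.085], 0.56), ([0.449, 0.384, 0.104], 0.39)]
top jaw [([0.592, 0.094, 0.08], 0.91)]
top pad_face [([0.59, 0.131, 0.072], 0.88)]
top lever [([0.586, -0.121, 0.196], 0.78), ([0.572, 0.178, 0.067], 0.67)]
top bar [([0.392, 0.079, 0.035], 0.93), ([0.572, 0.177, 0.064], 0.9), ([0.381, 0.256, 0.033], 0.71)]
top stop_face [([0.669, 0.181, 0.081], 0.75)]
top bottle [([0.449, 0.383, 0.105], 0.61), ([0.587, -0.12, 0.195], 0.51)]
top wrench [([0.45, 0.386, 0.104], 0.73), ([0.492, -0.345, 0.007], 0.7)]
top offcut [([0.382, -0.216, 0.036], 0.53)]
```

View pics/scene1.png

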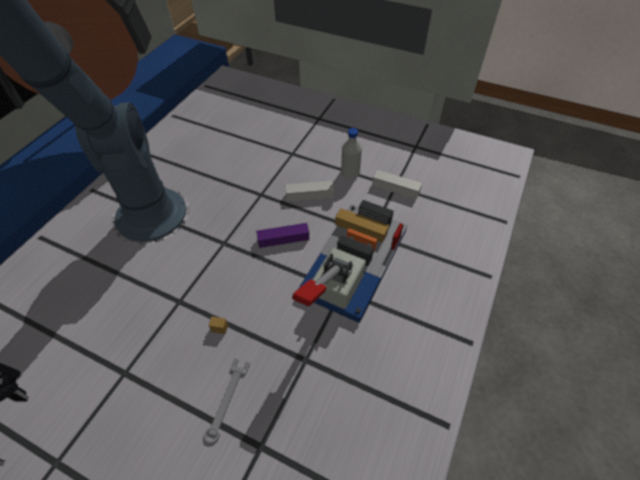

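View pics/top1.png

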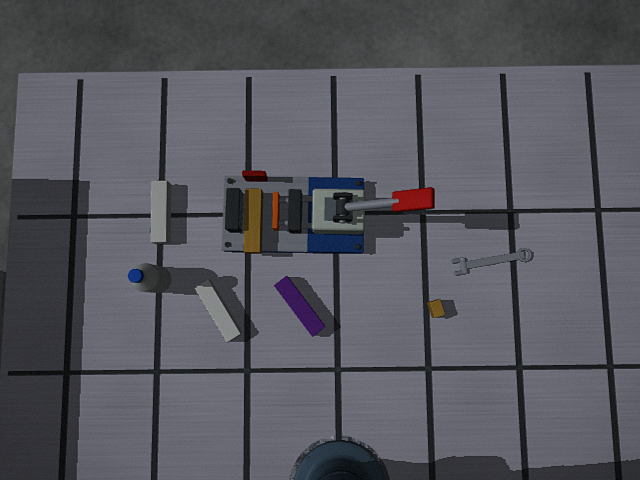

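Both views agree: the vice is at top px (295,215), with its closing direction along about world +y. The brass bar is at (253,220), the stop at (255,175) on the far side and the paddle at (413,200). The purple and white bars are decoys. I'll measure the geometry from the depth images.

```bash
python3 - <<'E'
from h import *
for c in('top','scene'):
    z=np.load(c+'1.npz');p,d=z['p'],z['d'];X=cloud(c,d)
    hsv=cv2.cvtColor(p,cv2.COLOR_RGB2HSV);H,S,V=[hsv[...,i].astype(int) for i in range(3)]
    box=(X[...,0]>.4)&(X[...,0]<.75)&(X[...,1]>-.25)&(X[...,1]<.3)&(d>0)
    ms={'brass_top':(H>12)&(H<25)&(S>120)&(X[...,2]>.058)&(X[...,2]<.08),'orange':(H>3)&(H<12)&(S>150)&(X[...,2]>.06)&(X[...,2]<.08),'redstop':((H<5)|(H>174))&(S>150)&(X[...,1]>.1)&(X[...,2]>.06),'paddle':((H<5)|(H>174))&(S>150)&(X[...,1]<0),'blue':(H>100)&(H<125)&(S>120)&(X[...,2]<.05),
    'fixj':(S<80)&(V<75)&(X[...,2]>.078)&(X[...,1]>.18),'jaw':(S<80)&(V<75)&(X[...,2]>.07)&(X[...,2]<.09)&(X[...,1]>.06)&(X[...,1]<.13)}
    for n,m in ms.items():
        P=X[m&box]
        if len(P)<5: print(c,n,len(P));continue
        r=cv2.minAreaRect((P[:,:2]*1000).astype(np.float32))
        print(c,n,len(P),'rect',np.round(r[0],1),np.round(r[1],1),round(r[2],1),'z',np.round(np.percentile(P[:,2],[5,50,95]),3),'x',np.round(np.percentile(P[:,0],[2,98]),3),'y',np.round(np.percentile(P[:,1],[2,98]),3))
p=cv2.imread('pics/top1.png')[160:270,200:450];cv2.imwrite('pics/crop1.png',cv2.resize(p,None,fx=3.2,fy=3.2,interpolation=2))
E
```

```text
top brass_top 1078 rect [574.  159.9] [ 73.4 139.1] 89.0 z [0.063 0.067 0.071] x [0.507 0.641] y [0.161 0.196]
top orange 195 rect [621.3 144. ] [134.1  46.4] 28.9 z [0.068 0.075 0.079] x [0.556 0.634] y [0.122 0.135]
top redstop 178 rect [673.4 174.5] [50.8 11.7] 87.9 z [0.064 0.085 0.089] x [0.667 0.679] y [0.15  0.198]
top paddle 848 rect [ 612.7 -150.2] [ 76.2 100.8] 78.6 z [0.193 0.216 0.235] x [0.568 0.606] y [-0.18  -0.111]
top blue 1801 rect [597.6  75.9] [307.2 178.8] 88.4 z [0.026 0.031 0.035] x [0.507 0.674] y [-0.061  0.105]
top fixj 601 rect [597.4 219.4] [31.7 90.3] 88.5 z [0.082 0.086 0.09 ] x [0.554 0.641] y [0.204 0.234]
top jaw 540 rect [593.8  97.5] [50.4 90.8] 89.8 z [0.08  0.084 0.088] x [0.55  0.637] y [0.072 0.1  ]
scene brass_top 589 rect [579.2 179.8] [137.6  39.1] 0.5 z [0.061 0.065 0.067] x [0.514 0.645] y [0.163 0.196]
scene orange 192 rect [598.2 130.9] [14.5 79.5] 89.4 z [0.062 0.071 0.075] x [0.561 0.636] y [0.124 0.137]
scene redstop 79 rect [678.5 174.1] [ 9.9 46.7] 0.2 z [0.064 0.082 0.087] x [0.674 0.683] y [0.151 0.196]
scene paddle 470 rect [ 591.1 -144.8] [72.8 39.1] 89.0 z [0.195 0.22  0.233] x [0.573 0.61 ] y [-0.18  -0.112]
scene blue 1087 rect [590.   -0.7] [125.2 179.4] 87.8 z [0.014 0.029 0.032] x [0.514 0.678] y [-0.064  0.057]
scene fixj 298 rect [601.5 220.6] [32.4 88.5] 87.3 z [0.079 0.084 0.086] x [0.56  0.644] y [0.206 0.234]
scene jaw 400 rect [597.4  88.2] [30.7 89.8] 85.1 z [0.072 0.081 0.085] x [0.554 0.641] y [0.074 0.101]
```

View pics/crop1.png

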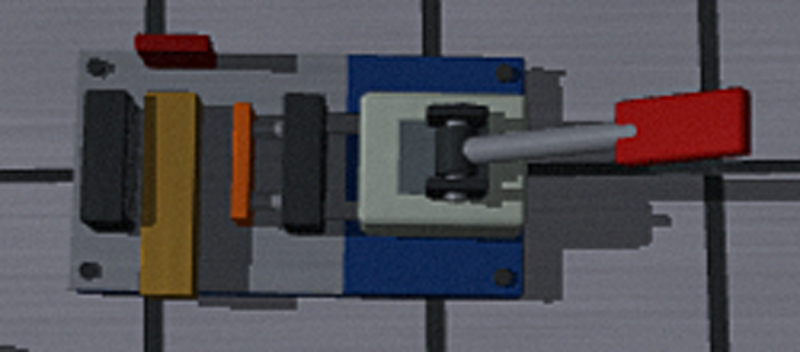

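Estimate: the bar's near end is at x≈0.508, the gap to the stop is about 23 mm, and the vice is yawed about 88.4°. I'll shut the fingers, align with the vice and move in front of the bar's near end.

```bash
python3 -m handwheel '[0,0,0,0,0,0,5.6, 0,0,0,0,0,0,5.7, 0,0,0,0,0,0,5.7, 0,0,0,0,0,0,5.7, 0,0,0,0,0,0,5.7, 0,0.7,-3.8,0,0,0,0, 0,0.7,-3.8,0,0,0,0, 0,0.7,-3.8,0,0,0,0, 0,0.7,-3.8,0,0,0,0, 0,0.7,-3.8,0,0,0,0, 0,0.7,-3.8,0,0,0,0, 0,0.7,-3.8,0,0,0,0]' 60
python3 -m handwheel '[0,0.7,-3.8,0,0,0,0, 0,0.7,-3.8,0,0,0,0, 0,0.7,-3.8,0,0,0,0, 0,0.7,-3.8,0,0,0,0, 0,0.7,-3.8,0,0,0,0, 0,0.7,-3.8,0,0,0,0, 0,0.7,-3.8,0,0,0,0, 0,0.7,-3.8,0,0,0,0, 0,0.7,-3.8,0,0,0,0, 0,0.7,-3.8,0,0,0,0, 0,0.7,-3.8,0,0,0,0, 0,0,0,0,0,0,0]'
python3 - <<'E'
from h import *
st()
E
```

```text
clock: 2.1
tool_pos: [0.3496, -0.3139, 0.2315]
eef_rot: [0.0, 1.0, -0.014, 0.0]
contact_force: [1.1, 0.4, 0.9]
finger_gap: 0.003
clock: 3.1
tool_pos: [0.439, 0.1095, 0.2327]
eef_rot: [-0.003, 1.0, -0.008, 0.002]
contact_force: [0.5, -0.3, 1.0]
finger_gap: 0.004
t 3.1 tcp [0.439  0.1095 0.2327] F [ 0.5 -0.3  1. ] gap 0.0 
R [[1.0, -0.015, 0.004], [-0.015, -1.0, 0.006], [0.004, -0.006, -1.0]] q [ 0.22  0.03 -0.55  2.03  0.01  1.08 -1.93]
```

```bash
python3 -m handwheel '[0,0.8,-3.4,0,0,0,0, 0,0.8,-3.4,0,0,0,0, 0,0,0,3.8,0,0,0, 0,0,0,3.8,0,0,0, 0,0,0,3.8,0,0,0, 0,0,0,3.7,0,0,0, 0,0,0,3.7,0,0,0, 0,0,0,0,0,0,0, 0,0,0,0,0,0,0]'
python3 - <<'E'
from h import *
st()
p,d=shot('wrist','w1.png')
shot('top','top2.png')
print([(np.round(b['point'],4),b['confidence']) for n in('bar_near','stop_face','bar') for c in('wrist','top') for b in eyes.boxes_of(n,c)[:2]])
E
```

```text
clock: 3.85
tool_pos: [0.454, 0.1667, 0.0417]
eef_rot: [0.001, 1.0, -0.014, -0.003]
contact_force: [0.9, -0.4, 1.1]
finger_gap: 0.002
t 3.85 tcp [0.454  0.1667 0.0417] F [ 0.9 -0.4  1.1] gap 0.0 
R [[1.0, -0.028, -0.006], [-0.028, -1.0, -0.001], [-0.006, 0.002, -1.0]] q [ 0.03  0.4  -0.53  2.1   0.31  0.72 -2.29]
[(array([0.5388, 0.1842, 0.0639]), 0.96), (array([0.6013, 0.377 , 0.0023]), 0.76), (array([0.3968, 0.0766, 0.039 ]), 0.74), (array([0.589 , 0.1781, 0.0662]), 0.71), (array([0.6734, 0.1767, 0.0804]), 0.79), (array([0.4492, 0.3863, 0.1057]), 0.58), (array([0.4258, 0.2772, 0.0342]), 0.92), (array([0.5418, 0.178 , 0.0647]), 0.84), (array([0.3766, 0.2557, 0.0364]), 0.76), (array([0.5916, 0.1774, 0.0619]), 0.72)]
```

View pics/w1.png

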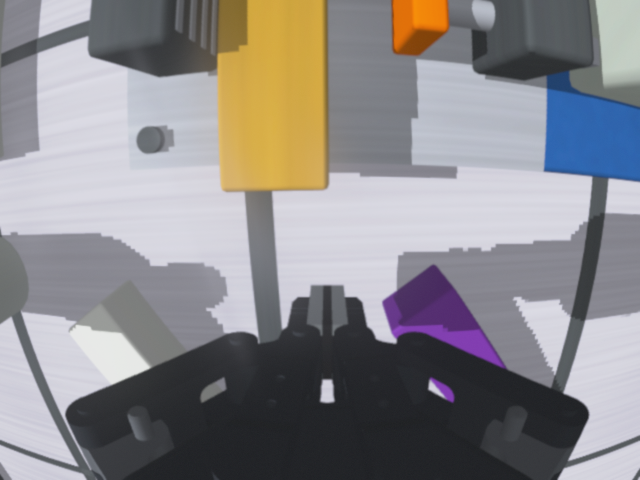

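The bar's end is at px (273,190), straight ahead and about 1.4 cm left of the fingertips at (327,290). I'll shift left, approach, then push in stages.

```bash
python3 -m handwheel '[0,0,-1.3,0,0,0,0, 0,1.5,0,0,0,0,0, 0,1.5,0,0,0,0,0, 0,0.5,0,0,0,0,0, 0,0.5,0,0,0,0,0, 0,0.4,0,0,0,0,0, 0,0.4,0,0,0,0,0, 0,0.3,0,0,0,0,0, 0,0.3,0,0,0,0,0, 0,0.3,0,0,0,0,0, 0,0,0,0,0,0,0]'
python3 - <<'E'
from h import *
st()
for n in ('top','scene'):
    p,d=shot(n,n+'3.png');X=cloud(n,d)
    hsv=cv2.cvtColor(p,cv2.COLOR_RGB2HSV);H,S=hsv[...,0],hsv[...,1]
    m=(H>12)&(H<25)&(S>120)&(X[...,2]>.058)&(X[...,2]<.075)&(X[...,0]>.45)&(X[...,0]<.72)&(X[...,1]>.15)&(X[...,1]<.22)
    P=X[m];print(n,np.round(np.percentile(P[:,0],[1,99]),4),np.round(np.percentile(P[:,1],[2,98]),4))
E
```

```text
clock: 5.17
tool_pos: [0.51, 0.1792, 0.0428]
eef_rot: [0.001, 1.0, -0.013, -0.003]
contact_force: [-4.4, 0.3, 3.1]
finger_gap: -0.0
t 5.17 tcp [0.51   0.1792 0.0428] F [-4.4  0.3  3.1] gap -0.0 
R [[1.0, -0.027, -0.005], [-0.027, -1.0, -0.001], [-0.005, 0.002, -1.0]] q [ 0.02  0.49 -0.51  1.97  0.33  0.78 -2.28]
top [0.5685 0.6588] [0.1602 0.1951]
scene [0.5259 0.6615] [0.1622 0.1971]
```

```bash
python3 -m handwheel '[0,0.25,0,0,0,0,0, 0,0.25,0,0,0,0,0, 0,0,0,0,0,0,0]'
python3 -m handwheel '[0,0.2,0,0,0,0,0, 0,0,0,0,0,0,0]'
python3 -m handwheel '[0,0.15,0,0,0,0,0, 0,0,0,0,0,0,0]'
```

```text
clock: 5.52
tool_pos: [0.5166, 0.1788, 0.0428]
eef_rot: [0.0, 1.0, -0.014, -0.001]
contact_force: [-3.6, -0.2, -0.1]
finger_gap: -0.001
clock: 5.68
tool_pos: [0.5184, 0.1788, 0.0428]
eef_rot: [0.0, 1.0, -0.014, -0.002]
contact_force: [-5.3, 0.6, 0.5]
finger_gap: -0.001
clock: 5.85
tool_pos: [0.5184, 0.1787, 0.0428]
eef_rot: [0.001, 1.0, -0.014, -0.003]
contact_force: [-8.0, 0.1, 5.6]
finger_gap: -0.0
```

```bash
python3 -m handwheel '[0,0.2,0,0,0,0,0, 0,0,0,0,0,0,0, 0,0,0,0,0,0,0]'
python3 - <<'E'
from h import *
shot('top','top4.png');p,d=shot('scene','scene4.png')
c=p[185:265,310:430][:,:,::-1];cv2.imwrite('pics/c4.png',np.hstack([cv2.resize(c,(660,440),interpolation=2)]))
E
```

```text
clock: 6.1
tool_pos: [0.5184, 0.1787, 0.0427]
eef_rot: [0.002, 1.0, -0.013, -0.005]
contact_force: [-11.8, -0.3, 10.2]
finger_gap: 0.002
```

View pics/c4.png

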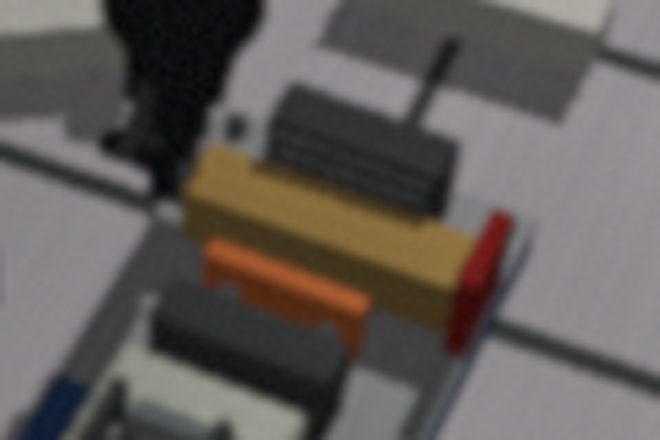

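The bar is at the stop: no gap is left at px (460,290) in the crop, and the TCP holds at 0.5184 while the force rises to 12 N. I'll back off, rise and go above the paddle. Target is about (0.589, -0.158, 0.26).

```bash
python3 -m handwheel '[0,-2,0,0,0,0,0, 0,-2.3,0,0,0,0,0, 0,0,0,-3.7,0,0,0, 0,0,0,-3.7,0,0,0, 0,0,0,-3.7,0,0,0, 0,0,0,-3.7,0,0,0, 0,0,0,-3.7,0,0,0, 0,0,0,-3.7,0,0,0, 0,0,0,0,0,0,0]'
python3 -m handwheel '[0,1.3,3.7,0,0,0,0, 0,1.3,3.7,0,0,0,0, 0,1.3,3.7,0,0,0,0, 0,1.3,3.7,0,0,0,0, 0,1.3,3.7,0,0,0,0, 0,1.3,3.7,0,0,0,0, 0,1.3,3.7,0,0,0,0, 0,1.3,3.7,0,0,0,0, 0,1.6,3.7,0,0,0,0, 0,0,0,0,0,0,0, 0,0,0,0,0,0,0]'
python3 - <<'E'
from h import *
st()
for c in('top','scene','wrist'):
    p,d=shot(c,c+'5.png')
    print(c,[(n,np.round(b['point'],4).tolist(),round(b['confidence'],2)) for n in('paddle','bar') for b in eyes.boxes_of(n,c)[:3]])
    if c=='wrist':continue
    X=cloud(c,d)
    hsv=cv2.cvtColor(p,cv2.COLOR_RGB2HSV);H,S=hsv[...,0],hsv[...,1]
    m=(H>12)&(H<25)&(S>120)&(X[...,2]>.058)&(X[...,2]<.075)&(X[...,0]>.45)&(X[...,0]<.72)&(X[...,1]>.13)&(X[...,1]<.22)
    P=X[m];print(c,np.round(np.percentile(P[:,0],[1,99]),4),np.round(np.percentile(P[:,1],[2,98]),4))
E
```

```text
clock: 6.95
tool_pos: [0.4874, 0.1821, 0.275]
eef_rot: [-0.003, 1.0, -0.014, 0.01]
contact_force: [1.9, 0.5, 0.8]
finger_gap: -0.003
clock: 7.87
tool_pos: [0.5922, -0.1621, 0.2649]
eef_rot: [0.001, 1.0, -0.018, 0.001]
contact_force: [-0.9, 1.1, 0.4]
finger_gap: -0.001
t 7.87 tcp [ 0.5922 -0.1621  0.2649] F [-0.9  1.1  0.4] gap -0.0 
R [[0.999, -0.036, 0.002], [-0.036, -0.999, -0.002], [0.002, 0.002, -1.0]] q [ 0.49  0.31 -0.36  1.64  0.12  1.21 -1.5 ]
top [('paddle', [0.5845, -0.1162, 0.1932], 0.79), ('paddle', [0.5887, 0.1291, 0.0714], 0.73), ('bar', [0.6002, 0.3912, 0.0342], 0.86), ('bar', [0.598, 0.1775, 0.0635], 0.85), ('bar', [0.3884, 0.0819, 0.0365], 0.63)]
top [0.529  0.6673] [0.1603 0.1951]
scene [('paddle', [0.5975, -0.1317, 0.2049], 0.74), ('bar', [0.3688, 0.0525, 0.033], 0.72), ('bar', [0.6032, 0.1674, 0.0698], 0.7), ('bar', [0.6085, 0.373, 0.0357], 0.68)]
scene [0.5363 0.6668] [0.1617 0.1967]
wrist [('paddle', [0.5966, -0.1321, 0.2067], 0.91), ('bar', [0.4218, 0.0949, 0.0352], 0.86), ('bar', [0.3877, 0.2512, 0.0327], 0.67)]
```

View pics/wrist5.png

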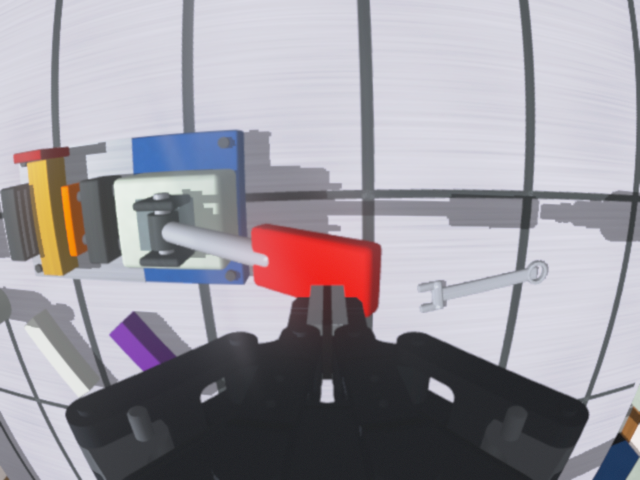

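The bar stayed at the stop (far end 0.667 in both views). The tips are over the paddle at px (315,265). First stroke.

```bash
python3 -m handwheel '[0,0,-0.4,1.5,0,0,0, 0,0,0,1.5,0,0,0, 0,0,0.1,1.5,0,0,0, 0,0,0.2,1.5,0,0,0, 0,0,0.2,1.5,0,0,0, 0,0,0.2,1.5,0,0,0, 0,0,0.2,1.5,0,0,0, 0,0,0.2,1.5,0,0,0, 0,0,0.2,1.5,0,0,0]'
python3 -m handwheel '[0,0,0.2,1.2,0,0,0, 0,0,0,1.2,0,0,0, 0,0,0,0,0,0,0]'
```

```text
clock: 9.07
tool_pos: [0.5931, -0.1692, 0.1333]
eef_rot: [0.003, 1.0, -0.015, 0.002]
contact_force: [-2.9, -3.1, 10.3]
finger_gap: -0.002
clock: 9.32
tool_pos: [0.5929, -0.1699, 0.1076]
eef_rot: [0.002, 1.0, -0.014, 0.002]
contact_force: [-2.3, -2.3, 10.0]
finger_gap: -0.0
```

```bash
python3 -m handwheel '[0,0,0,0.5,0,0,0, 0,0,0,0,0,0,0]'
python3 -m handwheel '[0,0,0,0.4,0,0,0, 0,0,0,0,0,0,0]'
```

```text
clock: 9.48
tool_pos: [0.593, -0.1697, 0.1039]
eef_rot: [0.002, 1.0, -0.014, 0.002]
contact_force: [-2.4, -2.1, 10.6]
finger_gap: -0.002
clock: 9.65
tool_pos: [0.593, -0.1694, 0.1003]
eef_rot: [0.002, 1.0, -0.014, 0.002]
contact_force: [-1.8, -2.0, 10.4]
finger_gap: -0.004
```

```bash
python3 -m handwheel '[0,0,0,0.4,0,0,0, 0,0,0,0,0,0,0]'
python3 -m handwheel '[0,0,0,0.4,0,0,0, 0,0,0,0,0,0,0]'
python3 - <<'E'
from h import *
for c in('scene','top'):
    p,d=shot(c,c+'6.png');X=cloud(c,d);hsv=cv2.cvtColor(p,cv2.COLOR_RGB2HSV);H,S=hsv[...,0],hsv[...,1]
    m=((H<5)|(H>174))&(S>150)&(X[...,1]<0)&(X[...,0]>.5)&(X[...,0]<.65)&(d>0)
    P=X[m];f=np.polyfit(P[:,1],P[:,2],1);print(c,len(P),'slope deg',np.degrees(np.arctan(f[0])),P.mean(0))
    m=(H>3)&(H<12)&(S>150)&(X[...,2]>.055)&(X[...,2]<.08)&(X[...,0]>.53)&(X[...,0]<.66)&(X[...,1]>.1)&(X[...,1]<.2)
    print('orange y',np.round(np.percentile(X[m][:,1],[2,50,98]),4))
E
```

```text
clock: 9.82
tool_pos: [0.5931, -0.1694, 0.0995]
eef_rot: [0.002, 1.0, -0.014, 0.001]
contact_force: [-7.6, -0.7, 21.8]
finger_gap: 0.0
clock: 9.98
tool_pos: [0.5932, -0.1693, 0.0987]
eef_rot: [0.002, 1.0, -0.014, 0.001]
contact_force: [-13.7, 0.2, 36.6]
finger_gap: 0.0
scene 346 slope deg 2.2119864775770894 [ 0.59703594 -0.18563594  0.10030657]
orange y [0.1307 0.1344 0.1432]
top 284 slope deg 9.149152934184483 [ 0.57440154 -0.1627194   0.10512635]
orange y [0.1295 0.1353 0.1419]
```

The bottom stop is at TCP z≈0.0995 (force rises sharply there) and the pad advanced about 7 mm. I'll keep stroking with a little less overtravel.

```bash
python3 -m handwheel '[0,0,-0.3,-3,0,0,0, 0,0,-0.3,-3,0,0,0, 0,0,-0.3,-3,0,0,0, 0,0,-0.3,-3,0,0,0, 0,0,0,-3,0,0,0, 0,0,0,0,0,0,0, 0,0,0,0,0,0,0, 0,0,0,0,0,0,0, 0,0,0,0,0,0,0, 0,0,0,0,0,0,0]'
python3 -m handwheel '[0,0,0.1,1.5,0,0,0, 0,0,0.1,1.5,0,0,0, 0,0,0.1,1.5,0,0,0, 0,0,0.2,1.5,0,0,0, 0,0,0.2,1.5,0,0,0, 0,0,0.2,1.5,0,0,0, 0,0,0.2,1.5,0,0,0, 0,0,0.1,1.5,0,0,0, 0,0,0,1.5,0,0,0, 0,0,0,1.1,0,0,0, 0,0,0,0,0,0,0, 0,0,0,0,0,0,0]'
```

```text
clock: 10.92
tool_pos: [0.5903, -0.1552, 0.2373]
eef_rot: [-0.0, 1.0, -0.014, -0.002]
contact_force: [0.1, -0.2, -0.9]
finger_gap: 0.001
clock: 11.92
tool_pos: [0.5933, -0.171, 0.099]
eef_rot: [0.003, 1.0, -0.015, 0.002]
contact_force: [-7.0, -2.2, 26.1]
finger_gap: 0.002
```

```bash
cat >> h.py <<'E'
def meas(tag):
  for c in('scene','top'):
    p,d=shot(c,c+tag+'.png');X=cloud(c,d);hsv=cv2.cvtColor(p,cv2.COLOR_RGB2HSV);H,S,V=[hsv[...,i].astype(int) for i in range(3)]
    b=(X[...,0]>.5)&(X[...,0]<.70)&(X[...,1]>.06)&(X[...,1]<.22)
    for n,m in(('orange',(H>3)&(H<12)&(S>150)&(X[...,2]>.058)&(X[...,2]<.08)),('brass',(H>12)&(H<25)&(S>120)&(X[...,2]>.058)&(X[...,2]<.075)),('jaw',(S<80)&(V<75)&(X[...,2]>.075)&(X[...,2]<.092)&(X[...,1]<.17))):
        P=X[m&b]; print(c,n,len(P),'x',np.round(np.percentile(P[:,0],[1,99]),4),'y',np.round(np.percentile(P[:,1],[2,50,98]),4))
E
python3 -c "
from h import *
meas('7')"
```

```text
scene orange 205 x [0.5609 0.6729] y [0.1408 0.1449 0.1549]
scene brass 553 x [0.5359 0.6666] y [0.1622 0.1784 0.197 ]
scene jaw 351 x [0.5539 0.6417] y [0.0916 0.1038 0.1194]
top orange 215 x [0.5556 0.669 ] y [0.1392 0.1458 0.1854]
top brass 1071 x [0.5288 0.6673] y [0.1604 0.1775 0.195 ]
top jaw 538 x [0.551  0.6384] y [0.0896 0.1041 0.1175]
```

```bash
for i in 1; do python3 -m handwheel '[0,0,-0.3,-3,0,0,0, 0,0,-0.3,-3,0,0,0, 0,0,-0.3,-3,0,0,0, 0,0,-0.3,-3,0,0,0, 0,0,0,-3,0,0,0, 0,0,0,0,0,0,0, 0,0,0,0,0,0,0, 0,0,0,0,0,0,0, 0,0,0,0,0,0,0, 0,0,0,0,0,0,0]'
python3 -m handwheel '[0,0,0.1,1.5,0,0,0, 0,0,0.1,1.5,0,0,0, 0,0,0.1,1.5,0,0,0, 0,0,0.2,1.5,0,0,0, 0,0,0.2,1.5,0,0,0, 0,0,0.2,1.5,0,0,0, 0,0,0.2,1.5,0,0,0, 0,0,0.1,1.5,0,0,0, 0,0,0,1.5,0,0,0, 0,0,0,1.4,0,0,0, 0,0,0,0,0,0,0, 0,0,0,0,0,0,0]'; done
python3 -m handwheel '[0,0,-0.3,-3,0,0,0, 0,0,-0.3,-3,0,0,0, 0,0,-0.3,-3,0,0,0, 0,0,-0.3,-3,0,0,0, 0,0,0,-3,0,0,0, 0,0,0,0,0,0,0, 0,0,0,0,0,0,0, 0,0,0,0,0,0,0, 0,0,0,0,0,0,0, 0,0,0,0,0,0,0]'
python3 -c "
from h import *
meas('8')"
python3 -m handwheel '[0,0,0.1,1.5,0,0,0, 0,0,0.1,1.5,0,0,0, 0,0,0.1,1.5,0,0,0, 0,0,0.2,1.5,0,0,0, 0,0,0.2,1.5,0,0,0, 0,0,0.2,1.5,0,0,0, 0,0,0.2,1.5,0,0,0, 0,0,0.1,1.5,0,0,0, 0,0,0,1.5,0,0,0, 0,0,0,1.4,0,0,0, 0,0,0,0,0,0,0, 0,0,0,0,0,0,0]'
python3 -c "
from h import *
meas('9')"
```

```text
clock: 12.85
tool_pos: [0.5901, -0.1552, 0.2408]
eef_rot: [-0.001, 1.0, -0.014, -0.002]
contact_force: [-0.0, 0.1, -0.5]
finger_gap: 0.004
clock: 13.85
tool_pos: [0.5931, -0.1716, 0.0991]
eef_rot: [0.003, 1.0, -0.015, 0.002]
contact_force: [-5.2, -3.4, 21.8]
finger_gap: -0.001
clock: 14.68
tool_pos: [0.5901, -0.1552, 0.2418]
eef_rot: [-0.001, 1.0, -0.014, -0.002]
contact_force: [-0.1, -0.2, -0.2]
finger_gap: -0.001
scene orange 184 x [0.5614 0.6724] y [0.1504 0.1543 0.162 ]
scene brass 506 x [0.5356 0.6669] y [0.1626 0.1815 0.1991]
scene jaw 345 x [0.5543 0.6418] y [0.1016 0.1133 0.129 ]
top orange 223 x [0.5558 0.6689] y [0.1495 0.155  0.1795]
top brass 1039 x [0.529  0.6676] y [0.1623 0.1795 0.1968]
top jaw 537 x [0.5501 0.6388] y [0.1002 0.1132 0.1268]
clock: 15.78
tool_pos: [0.5938, -0.1722, 0.0995]
eef_rot: [0.003, 1.0, -0.015, 0.003]
contact_force: [-3.1, -4.0, 15.4]
finger_gap: 0.0
scene orange 179 x [0.5613 0.6723] y [0.1557 0.1614 0.1704]
scene brass 486 x [0.536  0.6667] y [0.1699 0.1888 0.2053]
scene jaw 344 x [0.5548 0.6422] y [0.1111 0.123  0.1389]
top orange 217 x [0.5564 0.6691] y [0.1562 0.1631 0.1832]
top brass 1029 x [0.5291 0.6681] y [0.1692 0.1863 0.2035]
top jaw 543 x [0.5507 0.6388] y [0.1092 0.1236 0.1367]
```

The bar now touches the fixed jaw and pressing has just begun (about 2 mm). One more full stroke, then raise and measure.

```bash
python3 -m handwheel '[0,0,-0.3,-3,0,0,0, 0,0,-0.3,-3,0,0,0, 0,0,-0.3,-3,0,0,0, 0,0,-0.3,-3,0,0,0, 0,0,0,-3,0,0,0, 0,0,0,0,0,0,0, 0,0,0,0,0,0,0, 0,0,0,0,0,0,0, 0,0,0,0,0,0,0, 0,0,0,0,0,0,0]'
python3 -m handwheel '[0,0,0.1,1.5,0,0,0, 0,0,0.1,1.5,0,0,0, 0,0,0.1,1.5,0,0,0, 0,0,0.2,1.5,0,0,0, 0,0,0.2,1.5,0,0,0, 0,0,0.2,1.5,0,0,0, 0,0,0.2,1.5,0,0,0, 0,0,0.1,1.5,0,0,0, 0,0,0,1.5,0,0,0, 0,0,0,1.5,0,0,0, 0,0,0,0.1,0,0,0, 0,0,0,0,0,0,0]'
python3 -m handwheel '[0,0,-0.3,-3,0,0,0, 0,0,-0.3,-3,0,0,0, 0,0,-0.3,-3,0,0,0, 0,0,-0.3,-3,0,0,0, 0,0,0,-3.2,0,0,0, 0,0,0,-3,0,0,0, 0,0,0,-3,0,0,0, 0,0,0,0,0,0,0, 0,0,0,0,0,0,0, 0,0,0,0,0,0,0]'
python3 -c "
from h import *
meas('10')
a=cv2.imread('pics/scene10.png')[185:325,280:440];b=cv2.imread('pics/top10.png')[160:270,200:450]
cv2.imwrite('pics/c10.png',np.vstack([cv2.resize(a,(343,300),interpolation=2),np.zeros((1,343,3),np.uint8),]) if 0 else np.hstack([cv2.resize(a,(343,300),interpolation=2),cv2.resize(b,(455,300),interpolation=2)]))"
```

```text
clock: 16.72
tool_pos: [0.5902, -0.1552, 0.243]
eef_rot: [-0.001, 1.0, -0.014, -0.002]
contact_force: [-0.2, 0.6, 0.1]
finger_gap: -0.001
clock: 17.72
tool_pos: [0.5934, -0.1724, 0.0991]
eef_rot: [0.003, 1.0, -0.015, 0.002]
contact_force: [-5.4, -4.3, 19.8]
finger_gap: 0.002
clock: 18.55
tool_pos: [0.5908, -0.1553, 0.3048]
eef_rot: [-0.0, 1.0, -0.014, -0.001]
contact_force: [-0.4, -0.2, -0.7]
finger_gap: 0.002
scene orange 109 x [0.5603 0.6728] y [0.1545 0.1631 0.1702]
scene brass 490 x [0.5358 0.6666] y [0.1696 0.1887 0.2051]
scene jaw 333 x [0.5546 0.6422] y [0.1203 0.1318 0.1474]
top orange 213 x [0.5557 0.669 ] y [0.1565 0.163  0.1812]
top brass 1032 x [0.5291 0.6674] y [0.1689 0.1863 0.2036]
top jaw 539 x [0.5507 0.639 ] y [0.1196 0.1324 0.1462]
```

View pics/c10.png

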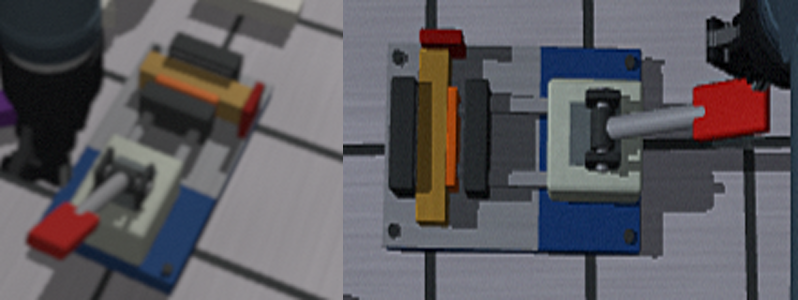

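```bash
python3 -c "
from h import *
shot('top','t11.png')
print([(n,np.round(b['point'],3).tolist()) for n in('bottle','wrench','offcut') for b in eyes.boxes_of(n,'top')[:2]])
st(); close_job()"
```

```text
[('bottle', [0.45, 0.387, 0.105]), ('wrench', [0.602, 0.188, 0.065]), ('wrench', [0.501, -0.43, 0.01]), ('offcut', [0.385, -0.215, 0.036])]
t 18.85 tcp [ 0.5909 -0.1552  0.3048] F [ 0.2  0.  -0.2] gap 0.0 
R [[1.0, -0.028, -0.003], [-0.028, -1.0, 0.001], [-0.003, -0.001, -1.0]] q [ 0.49  0.28 -0.37  1.59  0.11  1.29 -1.49]
the job is handed in; nothing more can be done
```

The bar is against the red stop and clamped, and I handed the job in at 18.9 s of the 64 s allowed. I pushed the bar about 23 mm with the shut fingers, then gave the lever five full strokes.

**Last checks before hand-in:**
- **Bar at the stop:** its far end measures x ≈ 0.667 m in both cameras, unchanged since the push. During the push the force rose to 12 N while the tool stopped moving.
- **Bar clamped:** its far side measures about y = 0.204 m, which is where I measured the fixed jaw's face. The last stroke moved the jaw 10 mm while the bar stayed still, so the pad is pressed in by about 12 of its 22 mm.
- **Lever and robot:** the lever is up in the last pictures, with the gripper about 7 cm above it and touching nothing.
- **Forces:** the highest I read was about 39 N, when the fingertips pushed the lever against its bottom stop on the first stroke. I eased off after that.

**Bystanders:** the bottle and off-cut read within 4 mm of where they started. For the wrench, the network's best hit landed on the vice, which is clearly wrong. Its second hit was about 8 cm from the first wrench reading. The gripper had moved nearby by then and may have been hiding part of the wrench; I did not check this. The arm never went lower than about 10 cm near that area, so I believe the wrench was not disturbed, but this check did not confirm it.

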